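# Lift the hot lid off the glue pot with the lid lifter

### The arm

A 6-joint arm with a two-finger parallel gripper is mounted at the origin on the work surface. World frame = base frame: x ahead of the robot, y to its left, z up, the work surface at z = 0. Lengths are in m, angles in rad, forces in N, time in s.
With the tool pointing down it reaches from about 0.275 to 0.825 m from the base axis. Payload 4.9 kg.
Tool frame: the origin (TCP) lies on the centre line of the jaws, within the pads' length; the fingertips stand 14 mm ahead of it and the grasp point (between the pads) lies 5 mm behind it; y points along the fingers, x is the direction in which the jaws open and shut, and the axes are right-handed (so a half turn about y gives the same grasp; the last joint's range is limited). The gripper opens to 85 mm and grips with 20 to 120 N. Pads are 22 mm wide; open, the fingers measure 114 mm over their backs; the gripper's body (76 mm by 85 mm) begins 54 mm behind the grasp point. The pads swing forward as they close: fully open they stand 13 mm farther back than shut.
Start: joints at [1.042, 0.326, -0.193, 1.052, 0, 1.437], TCP at [0.212, 0.508, 0.245] pointing down, gripper open.
Joint ranges: [-2.65, 2.65], [-0.97, 1.79], [-1.3, 1.35], [-1.93, 2.1], [-1.47, 1.37], [-3.14, 3.14]. Speed limits (rad/s): [2.57, 2.57, 3.14, 3.14, 3.14, 3.14].

### API

Orientations are given as a 3x3 rotation matrix whose columns are the frame's x, y, z axes.
In Python, from station import ctrl, vision gives the robot as it stands.
- The arm moves only by the tool drive_tool, never from a script. Its argument "targets" is a list of rows, each a list of 3 entries, a list of its own where there are three numbers: the shift along the tool's x, y, z in m, then the turn, a rotation vector about the tool's x, y, z in degrees, then the closure in counts, from 0 (fully open) to 255 (shut). In form: [[[dx, dy, dz], [rx, ry, rz], gripper], ...]. A call has 1 to 10 rows; each row is the pose to reach, as a shift and turn from the pose commanded when the call began, along the tool's axes at that moment; what a row does not reach only later rows make up. A row lasts 1/10 s, in which the tool goes at most 50 mm and 8.59 degrees, less where a joint would pass 70% of its speed; a pose out of reach is approached as far as the arm can. A call with a gripper value outside its range is refused whole. The fingers move at their own pace and stop on an object; "newtons" is the grip in N (left out, the last holds). Time passes only in rows, so rows that repeat a pose let the fingers close. It gives the time, the measured TCP pose, the force and the opening at its end, in the units of the state.
- ctrl.read_state(): the state, without advancing time (a new reading comes with each control period).
- vision.get_image(name): name is "side" or "top"; returns a dict with "pixels" (400x640x3 uint8, red, green, blue), "fov_y" (degrees; the focal length in pixels is half the picture's height over the tangent of half this angle, whatever the lens; pixels are square), "cx", "cy" (the principal point, pixels), "origin" and "rotation" of the camera in the world. Camera axes: x right, y down, z forward; pixel columns grow to the right and rows downward; lengths in m; the calibration is good to about 2 mm. A picture is of the moment at which its call begins. There is no depth.
- ctrl.finish_job(): hands the job in, once; it reports no verdict.
The state is a dict: "time": time; "joint_positions": joint angles; "qvel": joint speeds; "joint_torque": joint torques, N m; "position": TCP position; "eef_rot": TCP orientation; "contact_force": force on the tool from outside, world axes, zero at the start; "torque": the same for the moment, N m; "finger_gap": finger opening in m.
Only numpy, scipy, OpenCV 4.12 (cv2) and the standard library are available. Lean on these libraries where they do the work, as an engineer would, in place of code of your own. Each camera call takes 0.05 s, during which the arm holds its last target. There are 200 camera calls.

### The job

The lid of the heated glue pot is hot: pick up the C-shaped lid lifter by its black grip, hook its foot under the lid's loop handle, and carry the lid, kept level and never touched by the gripper or arm, to the slatted lid rest. Set it down there gently with the lifter, flat and about centred, then unhook the lifter and stand it upright on the bare table. Leave the bottles and other things where they are.

Things in the scene. Friction and masses are not known exactly. Their poses are not given: they have to be found in the camera images.
- lifter_grip (a point): Middle of the loose lid lifter's grip, 100 mm above its underside. Grip: black block 70 mm long (x -40 to +30 from here), 26 mm wide (y), 36 mm high. Pinch it across its width at this point: a load in the middle of the foot then hangs straight below. x points from back plate to open tip of the foot (at the start away from the robot, within 0.5 rad of world x), z up.
- lifter: Lid lifter, about 220 g, a C seen from the side: grip above, back plate, flat foot, on which it stands on the table. Origin: underside of the foot, straight below lifter_grip; same axes. Back plate 36 mm wide (y), 5 mm thick, x -45 to -40 mm, 118 mm tall. The C is open to +x and to both sides.
- lifter_foot (a point): Middle of the top face of the lifter's foot, 6 mm above the underside, straight below lifter_grip. Foot: steel plate 36 mm wide (y), 6 mm thick, x -40 to +26 mm, with an 8 mm high, 4 mm thick lip across its tip (x +22 to +26; lip top 14 mm above the underside). The loop's strap should rest here.
- lid_loop (a point): Middle of the flat top strap of the lid's loop handle, half-way through its 5 mm thickness. Strap 16 mm wide (x), 85 mm long (y), on two 5 mm legs at y -40 and +40 mm: the opening below is 75 mm wide and 40 mm high (strap underside to lid plate), passed along this point's x axis, at the start within 0.5 rad of world x. z up. The lid balances at this point.
- lid: Hot metal lid, loose, 280 to 520 g: plate of diameter 160 mm, under it a plug of diameter 120 mm, 8 mm high. Origin: centre of the plug's underside; above it the plate's underside is at 8 mm, its top at 12, the strap's underside at 52, its top at 57. Axes as lid_loop. At the start the plug sits in the pot with 9 mm play all round, the plate on the rim: it is free once raised over 8 mm.
- pot: Heated glue pot, fixed: grey square foot 170 mm wide and 22 mm high, round steel pot of outer diameter 148 mm, its rim 95 mm above the table. Origin: centre of the underside.
- lid_rest: Lid rest, fixed: square dark steel grid of flat slats, 180 by 180 mm, its top 16 mm above the table. Origin: centre of the underside. The pot and the rest may be on either side.
- bottle_a: White bottle, 48 mm across, 75 mm high, standing loose (bystander); origin at its underside.
- bottle_b: White bottle, 54 mm across, 85 mm high, standing loose (bystander); origin at its underside.
- bottle_c: White bottle, 48 mm across, 75 mm high, standing loose (bystander); origin at its underside.
- label_roll: Paper label roll lying flat, 84 mm across, 35 mm high (bystander); origin at its underside.
- spatula: Spatula lying on the table (bystander).
- carton: Small carton 60 x 90 x 50 mm (bystander); origin at its underside.
Things that resemble listed ones, but are neither listed nor needed, are in the scene too. Of the things that look like the lid, the largest one is meant.

How it is judged:
By the outcome, as a careful person would: the job done as asked, in the order asked, and still so for the second after the job is handed in, with the robot touching nothing.
It also fails if it takes over 69 s, if anything falls off the work surface, if the arm or the gripper's body presses on something with over 40 N, if the wrist force passes 120 N, or if a joint passes its speed limit or range.

## Working session

There is one attempt and no reset: what is moved stays moved. The work goes in short steps, Python scripts to look and compute and a tool call to move; the robot and the scene stay as the last step left them, time stands still between calls to the robot, and variables do not carry over. Pictures are saved under pics/ and viewed, about 8 in all and at most 12, crops included, and the job is handed in when it is done.

Besides the shell and the picture viewer there is one more tool, called after "Call:" in YAML: its name, and indented under it one key for each argument. drive_tool: Moves the arm, as the interface text tells. Its arguments: {"type":"object","properties":{"targets":{"type":"array","items":{"type":"array"}},"newtons":{"type":"number"}},"required":["targets"]}

```bash
mkdir -p pics; ls; cat > h.py <<'E'
import numpy as np, cv2, sys
sys.path.insert(0,'.')
from station import ctrl, vision
np.set_printoptions(precision=4,suppress=True)
def shot(n,f=None):
    im=vision.get_image(n)
    if f: cv2.imwrite('pics/'+f,im['pixels'][:,:,::-1])
    return im
def foc(im): return im['pixels'].shape[0]/2/np.tan(np.radians(im['fov_y'])/2)
def ray(im,u,v,z):
    f=foc(im);d=np.array(im['rotation'])@np.array([(u-im['cx'])/f,(v-im['cy'])/f,1]);o=np.array(im['origin'])
    return o+d*(z-o[2])/d[2]
def proj(im,p):
    f=foc(im);q=np.array(im['rotation']).T@(np.array(p)-np.array(im['origin']))
    return np.array([im['cx']+f*q[0]/q[2],im['cy']+f*q[1]/q[2]])
E
python3 - <<'E'
from h import *
import pickle
for n in('top','side'):
    im=shot(n,n+'0.png');pickle.dump(im,open(n+'0.pkl','wb'))
    print(n,{k:v for k,v in im.items() if k!='pixels'})
print(ctrl.read_state())
E
```

```text
pics
top {'fov_y': 45.02671219413586, 'cx': 313.12607236956785, 'cy': 205.21115228582858, 'origin': array([0.3429, 0.0509, 1.4069]), 'rotation': array([[-0.0266, -0.991 ,  0.1316],
       [-0.9994,  0.0292,  0.0184],
       [-0.0221, -0.131 , -0.9911]])}
side {'fov_y': 42.167063683430186, 'cx': 314.24332357167077, 'cy': 201.15390119449765, 'origin': array([ 0.0434, -0.9628,  1.1673]), 'rotation': array([[ 0.9144, -0.2713,  0.3004],
       [-0.4046, -0.6334,  0.6596],
       [ 0.0113, -0.7247, -0.689 ]])}
{'time': 0.1, 'joint_positions': array([ 1.0418,  0.3269, -0.1935,  1.052 , -0.    ,  1.4366]), 'qvel': array([-0.0011, -0.0037,  0.0032, -0.0006,  0.0004, -0.0009]), 'joint_torque': array([  0.0006, -44.4239,  26.3039,   0.0079,  -0.0002,   0.    ]), 'position': array([0.2113, 0.5073, 0.2446]), 'eef_rot': array([[ 0.3846, -0.0008, -0.9231],
       [ 0.9231, -0.0013,  0.3846],
       [-0.0015, -1.    ,  0.0002]]), 'contact_force': array([0.0706, 0.3792, 0.0734]), 'torque': array([ 0.0317, -0.0087, -0.0032]), 'finger_gap': 0.08520336443010029}
```

View pics/top0.png

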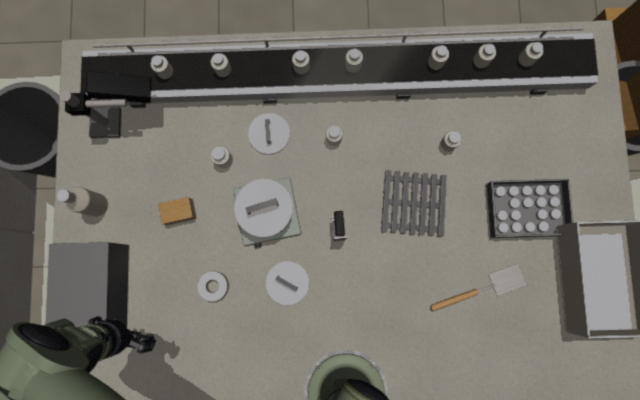

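View pics/side0.png

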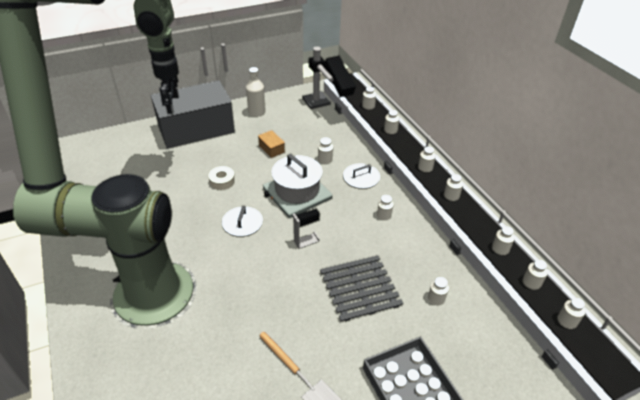

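Top view: there are three lid-like discs, at (263,208) on the pot, (269,133) and (287,283). The one on the pot is the largest, so it is the one meant. The lifter is at (339,224) and the rest at (414,204). I'll confirm in one enlarged crop.

```bash
python3 - <<'E'
from h import *
import pickle
t=cv2.imread('pics/top0.png')[165:255,225:455];s=cv2.imread('pics/side0.png')[140:260,230:380]
a=cv2.resize(t,(782,306),interpolation=cv2.INTER_CUBIC);b=cv2.resize(s,(360,288),interpolation=cv2.INTER_CUBIC)
c=np.zeros((594,782,3),np.uint8);c[:306]=a;c[306:,:360]=b
l=cv2.resize(cv2.imread('pics/side0.png')[200:255,280:335],(288,288),interpolation=cv2.INTER_CUBIC);c[306:,400:688]=l
cv2.imwrite('pics/crop1.png',c)
E
```

```text
(no output)
```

View pics/crop1.png

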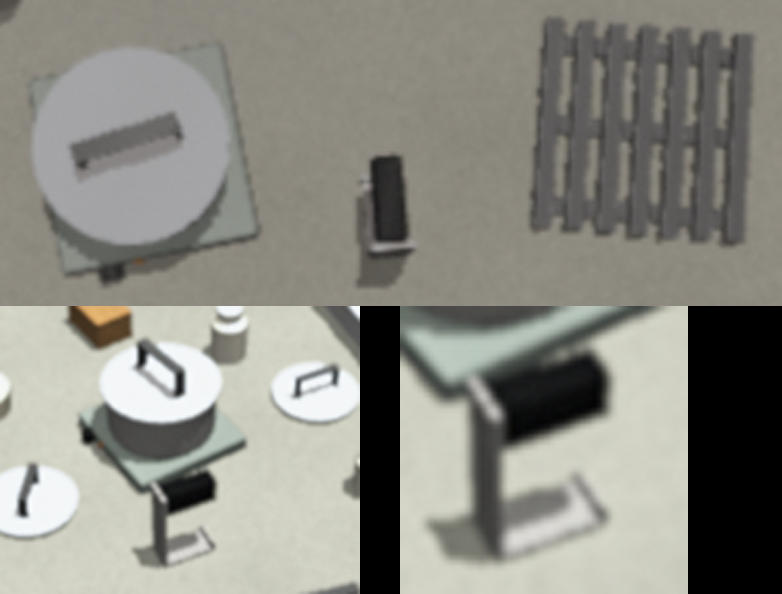

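```bash
cat > m.py <<'E'
from h import *
import pickle
def med(im,box,f,z):
    u0,v0,u1,v1=box;k=4
    g=cv2.resize(im['pixels'][v0:v1,u0:u1],None,fx=k,fy=k,interpolation=cv2.INTER_CUBIC)
    m=f(g.astype(float)).astype(np.uint8)
    cs,_=cv2.findContours(m,cv2.RETR_EXTERNAL,cv2.CHAIN_APPROX_NONE)
    c=max(cs,key=cv2.contourArea)[:,0].astype(float)
    c=(c+.5)/k-.5+[u0,v0]
    return np.array([ray(im,u,v,z)[:2] for u,v in c])
def rect(p):
    r=cv2.minAreaRect((p*1000).astype(np.float32));return r
if __name__=='__main__':
    im=pickle.load(open('top0.pkl','rb'))
    P=im['pixels'].astype(int)
    print('row208',P[208,228:300].mean(1).astype(int)); print('col263',P[170:245,263].mean(1).astype(int))
    print('col339',P[205:245,339].mean(1).astype(int)); print('row220',P[220,328:350].mean(1).astype(int))
    print('rest row',P[210,378:450].mean(1).astype(int))
    print('grip',rect(med(im,(325,200,355,245),lambda g:g.mean(2)<45,.118)))
    p=med(im,(228,165,302,250),lambda g:g.mean(2)>138,.099);print('lid',cv2.minEnclosingCircle((p*1000).astype(np.float32)),cv2.fitEllipse((p*1000).astype(np.float32)))
    print('strap',rect(med(im,(242,194,284,220),lambda g:g.mean(2)<115,.144)))
    print('rest',rect(med(im,(375,160,455,245),lambda g:cv2.morphologyEx((g.mean(2)<105).astype(np.uint8),cv2.MORPH_CLOSE,np.ones((33,33))),.016)))
E
python3 m.py
```

```text
row208 [135 135 136 136 136 138 152 164 165 165 164 164 165 165 164 164 158 135
 103  95  96  96  97  97  97  97  99  99  99 100 101  99 104 108 110 111
 119 129 130 130 132 131 131 131 131 131 133 135 139 146 152 163 163 163
 164 164 164 164 164 164 164 164 164 157 143 138 133 117 114 134 136 135]
col263 [137 136 136 135 136 137 136 138 145 157 163 163 162 162 162 162 162 163
 163 162 162 163 162 162 163 162 162 162 162 162 161 149 116 104 104 104
 102 105 111 130 131 132 134 145 160 162 162 162 162 162 162 163 163 162
 163 163 162 162 164 164 163 164 163 163 164 162 148 101  92  91  87  77
  81  90  92]
col339 [137 138 138 137 132 109  50  41  45  45  47  43  44  45  46  46  48  47
  47  48  47  47  47  46  48  46  45  44  46  39  44 105 144 106  55  59
  82  87  89  90]
row220 [137 138 138 141 145 125  72  32  39  44  44  46  48  44  41  59 105 132
 136 137 139 137]
rest row [132 132 130 116  85  80  92  92  92  98 116 131 131 111  83  96  92  91
  92 101 121 132 117  83  80  90  90  90  97 113 127 116  82  71  91  90
  90  93 101 118 117  83  83  96  92  90  90  96 116 131 119  80  70  89
  88  89  95 114 132 119  82  75  91  90  87  88  96 118 135 138 138 137]
grip ((463.8829040527344, 7.888164520263672), (64.70624542236328, 22.582977294921875), 1.6903892755508423)
lid ((505.72698974609375, 202.81704711914062), 105.31269836425781) ((515.1473999023438, 207.14108276367188), (163.09548950195312, 181.75833129882812), 142.6869659423828)
strap ((511.52667236328125, 210.32186889648438), (22.338220596313477, 85.70073699951172), 15.987796783447266)
rest ((524.4488525390625, -212.94325256347656), (181.71351623535156, 184.6464385986328), 83.68335723876953)
```

```bash
python3 - <<'E'
from m import *
im=pickle.load(open('top0.pkl','rb'));sd=pickle.load(open('side0.pkl','rb'))
print('grip',rect(med(im,(330,205,350,236),lambda g:g.mean(2)<80,.118)))
p=med(im,(228,165,302,250),lambda g:g.mean(2)>150,.099);print('lid',cv2.minEnclosingCircle((p*1000).astype(np.float32)))
print('strap',rect(med(im,(242,194,284,220),lambda g:g.mean(2)<122,.144)))
print('rest hi',rect(med(im,(375,160,455,245),lambda g:cv2.morphologyEx((g.mean(2)<115).astype(np.uint8),cv2.MORPH_CLOSE,np.ones((33,33))),.016)))
# overlay estimates on side view
def T(c,yaw,pts):
    a=np.radians(yaw);R=np.array([[np.cos(a),-np.sin(a),0],[np.sin(a),np.cos(a),0],[0,0,1]]);return np.array(pts)@R.T+c
def box(x0,x1,y0,y1,z):return [[x0,y0,z],[x1,y0,z],[x1,y1,z],[x0,y1,z]]
items=[T([.469,.008,0],1.7,box(-.04,.03,-.013,.013,.118)),T([.469,.008,0],1.7,box(-.04,.026,-.018,.018,.006)),
 T([.5115,.2103,0],16,box(-.008,.008,-.0425,.0425,.144)),T([.5115,.2103,0],0,[[.08*np.cos(t),.08*np.sin(t),.099] for t in np.linspace(0,6.28,40)]),
 T([.5244,-.2129,0],-6.3,box(-.09,.09,-.09,.09,.016))]
outs=[]
for I,(u0,v0,w,h,k) in ((sd,(255,140,150,185,3)),(im,(230,165,220,80,1))):
    k=3 if I is sd else 1.5
    g=cv2.resize(np.ascontiguousarray(I['pixels'][v0:v0+h,u0:u0+w,::-1]),None,fx=k,fy=k,interpolation=cv2.INTER_CUBIC)
    for q in items:
        pp=np.array([(proj(I,x)-[u0,v0]+.5)*k for x in q]).round().astype(np.int32)
        cv2.polylines(g,[pp],True,(0,0,255),1)
    outs.append(g)
c=np.zeros((555,782,3),np.uint8);c[:,:450]=outs[0];c[:120,452:782]=outs[1];cv2.imwrite('pics/ov1.png',c)
E
```

```text
grip ((463.81591796875, 8.079646110534668), (67.86366271972656, 27.575021743774414), 2.7447597980499268)
lid ((515.3521118164062, 212.518310546875), 80.48113250732422)
strap ((511.413330078125, 210.2926025390625), (23.37897300720215, 86.58067321777344), 15.9872407913208)
rest hi ((524.4483642578125, -213.27371215820312), (183.8772735595703, 187.60833740234375), 83.71778106689453)
```

View pics/ov1.png

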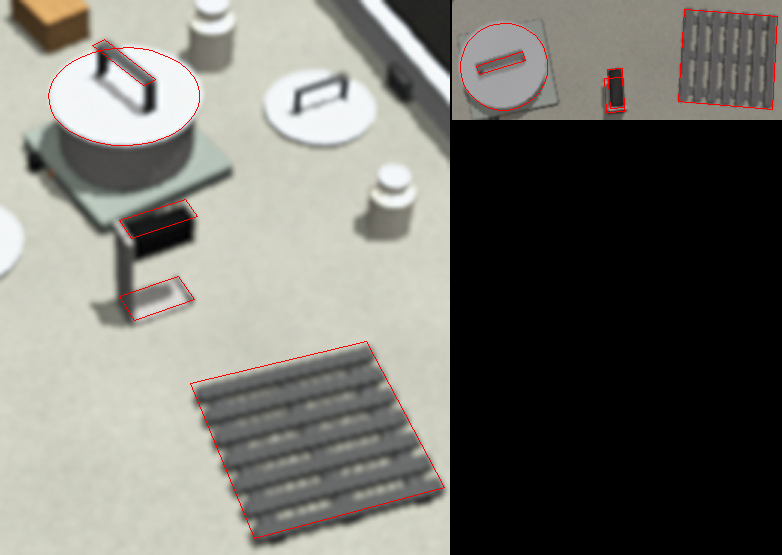

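The overlays match in both views to about 2–4 mm, so I'll use the averages: lid (0.514, 0.212) yaw 16°, lifter (0.468, 0.007) yaw 2.5°, rest (0.523, -0.214). Next I move above the grip.

Call:
drive_tool:
  targets:
    - [[-0.363,0.065,-0.429],[0,-25,0],0]
    - [[-0.363,0.065,-0.429],[0,-25,0],0]
    - [[-0.363,0.065,-0.429],[0,-25,0],0]
    - [[-0.363,0.065,-0.429],[0,-25,0],0]
    - [[-0.363,0.065,-0.429],[0,-25,0],0]
    - [[-0.363,0.065,-0.429],[0,-25,0],0]
    - [[-0.363,0.065,-0.429],[0,-25,0],0]
    - [[-0.363,0.065,-0.429],[0,-25,0],0]
    - [[-0.363,0.065,-0.429],[0,-25,0],0]
    - [[-0.363,0.065,-0.429],[0,-25,0],0]

```text
time: 1.1
position: [0.4332, 0.0742, 0.1889]
eef_rot: [[-0.041, 0.0, -0.999], [0.999, 0.0, -0.041], [0.0, -1.0, -0.0]]
contact_force: [1.4, 1.7, 0.3]
finger_gap: 0.0855
```

Call:
drive_tool:
  targets:
    - [[0,0,0],[0,0,0],0]
    - [[0,0,0],[0,0,0],0]
    - [[0,0,0],[0,0,0],0]

```text
time: 1.4
position: [0.4321, 0.0768, 0.189]
eef_rot: [[-0.042, -0.001, -0.999], [0.999, 0.0, -0.042], [0.0, -1.0, 0.001]]
contact_force: [0.1, 0.8, 0.2]
finger_gap: 0.085
```

Call:
drive_tool:
  targets:
    - [[-0.03,0.01,-0.015],[0,0,0],0]
    - [[-0.071,0.02,-0.033],[0,0,0],0]
    - [[-0.071,0.02,-0.033],[0,0,0],0]
    - [[-0.071,0.02,-0.033],[0,0,0],0]

```text
time: 1.8
position: [0.4683, 0.0077, 0.169]
eef_rot: [[-0.042, -0.001, -0.999], [0.999, 0.001, -0.042], [0.001, -1.0, 0.001]]
contact_force: [-1.2, 0.9, -0.6]
finger_gap: 0.0853
```

```bash
python3 - <<'E'
from h import *
a=shot('top');b=shot('side');print(ctrl.read_state()['position'])
o=np.zeros((400,800,3),np.uint8)
o[:, :400]=cv2.resize(a['pixels'][185:265,300:380,::-1],(400,400),interpolation=cv2.INTER_CUBIC)
o[:, 400:]=cv2.resize(b['pixels'][170:270,260:360,::-1],(400,400),interpolation=cv2.INTER_CUBIC)
cv2.imwrite('pics/above.png',o)
E
```

```text
[0.468  0.0083 0.1693]
```

View pics/above.png

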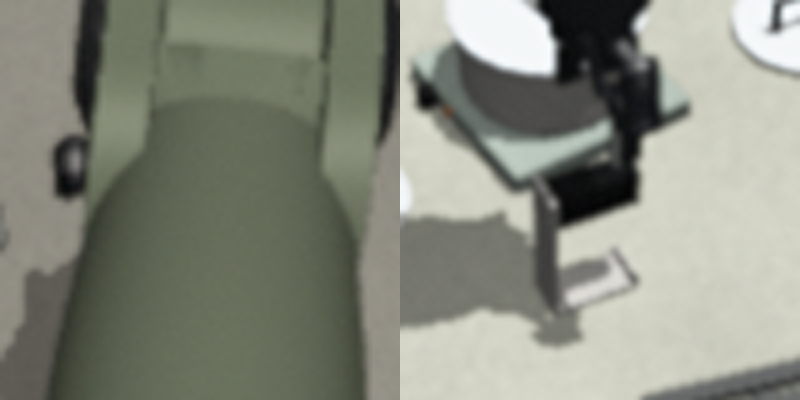

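The top view is blocked by the arm. The side view shows the fingers above the grip (around 625,130 in the crop). I'll descend and grip.

Call:
drive_tool:
  targets:
    - [[0,0.03,0],[0,0,0],0]
    - [[0,0.055,0],[0,0,0],0]
    - [[0,0.068,0],[0,0,0],0]
    - [[0,0.074,0],[0,0,0],0]
    - [[0,0.074,0],[0,0,0],120]
    - [[0,0.074,0],[0,0,0],255]
    - [[0,0.074,0],[0,0,0],255]
    - [[0,0.074,0],[0,0,0],255]
    - [[0,0.074,0],[0,0,0],255]
    - [[0,0.074,0],[0,0,0],255]
  newtons: 60

```text
time: 2.9
position: [0.4696, 0.0067, 0.0961]
eef_rot: [[-0.042, 0.002, -0.999], [0.999, 0.0, -0.042], [0.0, -1.0, -0.002]]
contact_force: [-0.2, -0.0, 6.4]
finger_gap: 0.0253
```

```bash
python3 - <<'E'
from h import *
b=shot('side');s=ctrl.read_state();print(s['position'],s['finger_gap'],s['contact_force'])
cv2.imwrite('pics/grip.png',cv2.resize(b['pixels'][170:270,260:360,::-1],(500,500),interpolation=cv2.INTER_CUBIC))
E
```

```text
[0.4696 0.0067 0.096 ] 0.025326671886153822 [-0.5208  1.2234  5.3451]
```

View pics/grip.png

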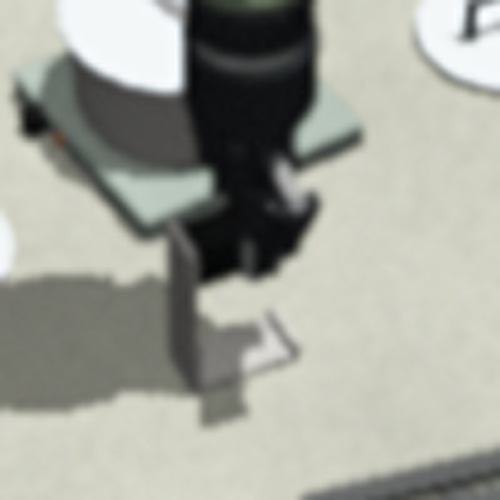

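Gripped with a gap of 25 mm, and the lifter stands straight. Next I lift it and go behind the loop.

Call:
drive_tool:
  targets:
    - [[0,-0.015,0],[0,0,0],255]
    - [[0,-0.045,0],[0,0,0],255]
    - [[0,-0.08,0],[0,0,0],255]
    - [[0.02,-0.105,0.003],[0,0,0],255]
    - [[0.06,-0.112,0.01],[0,-4,0],255]
    - [[0.1,-0.112,0.016],[0,-8,0],255]
    - [[0.14,-0.112,0.023],[0,-11,0],255]
    - [[0.17,-0.112,0.028],[0,-13.5,0],255]
    - [[0.184,-0.112,0.03],[0,-13.5,0],255]
    - [[0.184,-0.112,0.03],[0,-13.5,0],255]

```text
time: 3.95
position: [0.4302, 0.1907, 0.2068]
eef_rot: [[-0.277, -0.001, -0.961], [0.961, -0.0, -0.277], [0.0, -1.0, 0.001]]
contact_force: [0.7, 0.2, -2.7]
finger_gap: 0.0255
```

```bash
python3 - <<'E'
from h import *
a=shot('top');b=shot('side');s=ctrl.read_state();print(s['position'],s['finger_gap'],s['contact_force'],s['eef_rot'])
o=np.zeros((400,800,3),np.uint8)
o[:, :400]=cv2.resize(a['pixels'][165:245,235:315,::-1],(400,400),interpolation=cv2.INTER_CUBIC)
o[:, 400:]=cv2.resize(b['pixels'][120:220,230:330,::-1],(400,400),interpolation=cv2.INTER_CUBIC)
cv2.imwrite('pics/pre.png',o)
E
```

```text
[0.4309 0.189  0.2069] 0.025264775992995373 [-0.5813 -0.056  -2.2459] [[-0.2741 -0.0007 -0.9617]
 [ 0.9617 -0.0009 -0.2741]
 [-0.0006 -1.      0.0009]]
```

View pics/pre.png

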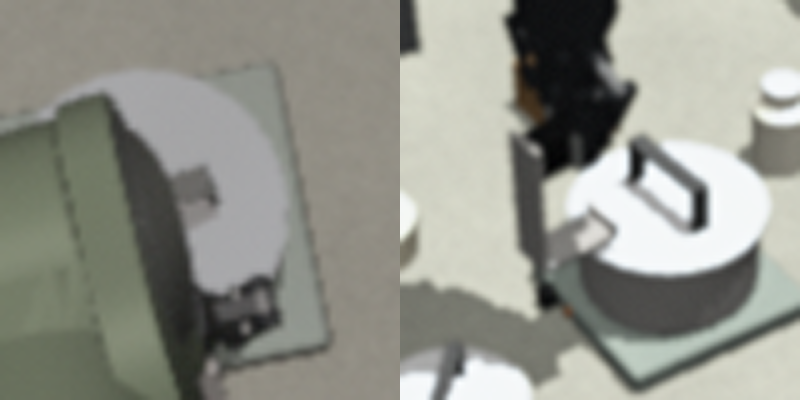

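The foot is at (600,220) in the side crop and points at the middle of the loop opening (669,186), midway in height. I'll insert it.

Call:
drive_tool:
  targets:
    - [[0,0,-0.01],[0,0,0],255]
    - [[0,0,-0.025],[0,0,0],255]
    - [[0,0,-0.04],[0,0,0],255]
    - [[0,0,-0.055],[0,0,0],255]
    - [[0,0,-0.07],[0,0,0],255]
    - [[0,0,-0.08],[0,0,0],255]
    - [[0,0,-0.086],[0,0,0],255]
    - [[0,0,-0.086],[0,0,0],255]

```text
time: 4.85
position: [0.5147, 0.2124, 0.2069]
eef_rot: [[-0.273, -0.0, -0.962], [0.962, -0.0, -0.273], [-0.0, -1.0, 0.0]]
contact_force: [-0.7, -0.3, -2.7]
finger_gap: 0.0254
```

```bash
python3 - <<'E'
from h import *
b=shot('side');s=ctrl.read_state();print(s['position'],s['finger_gap'],s['contact_force'],s['torque'])
cv2.imwrite('pics/ins.png',cv2.resize(b['pixels'][120:220,230:330,::-1],(500,500),interpolation=cv2.INTER_CUBIC))
E
```

```text
[0.5139 0.2124 0.2069] 0.02521129178577088 [-0.0675  0.4961 -2.5141] [ 0.0645 -0.0219 -0.0182]
```

View pics/ins.png

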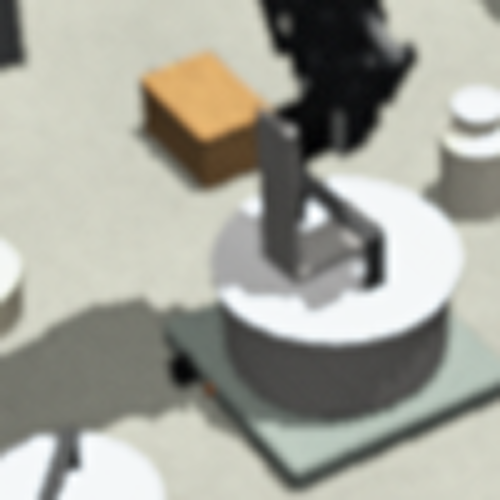

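Inserted with no contact. I'll lift slowly.

Call:
drive_tool:
  targets:
    - [[0,-0.006,0],[0,0,0],255]
    - [[0,-0.012,0],[0,0,0],255]
    - [[0,-0.016,0],[0,0,0],255]
    - [[0,-0.019,0],[0,0,0],255]
    - [[0,-0.021,0],[0,0,0],255]
    - [[0,-0.023,0],[0,0,0],255]
    - [[0,-0.025,0],[0,0,0],255]
    - [[0,-0.027,0],[0,0,0],255]
    - [[0,-0.03,0],[0,0,0],255]
    - [[0,-0.03,0],[0,0,0],255]

```text
time: 5.9
position: [0.5141, 0.2128, 0.2375]
eef_rot: [[-0.274, 0.0, -0.962], [0.962, 0.0, -0.274], [-0.0, -1.0, -0.0]]
contact_force: [0.0, 0.7, -6.2]
finger_gap: 0.0256
```

```bash
python3 - <<'E'
from h import *
s=ctrl.read_state();print(s['position'],s['finger_gap'],s['contact_force'],s['torque'])
E
```

```text
[0.5141 0.2128 0.2375] 0.02561515710409774 [ 0.0112  0.7378 -6.2355] [ 0.0179 -0.0638  0.009 ]
```

Call:
drive_tool:
  targets:
    - [[0,-0.003,0],[0,0,0],255]
    - [[0,-0.008,0],[0,0,0],255]
    - [[0,-0.014,0],[0,0,0],255]
    - [[0,-0.02,0],[0,0,0],255]
    - [[0,-0.026,0],[0,0,0],255]
    - [[0,-0.03,0],[0,0,0],255]
    - [[0,-0.033,0],[0,0,0],255]
    - [[0,-0.035,0],[0,0,0],255]
    - [[0,-0.035,0],[0,0,0],255]

```text
time: 6.8
position: [0.514, 0.2128, 0.2724]
eef_rot: [[-0.274, 0.0, -0.962], [0.962, 0.0, -0.274], [0.0, -1.0, -0.0]]
contact_force: [0.0, -0.3, -6.1]
finger_gap: 0.0257
```

```bash
python3 - <<'E'
from h import *
b=shot('side');
for i in range(3):
    s=ctrl.read_state();print(s['position'],s['contact_force'],s['torque'])
cv2.imwrite('pics/lift.png',cv2.resize(b['pixels'][110:210,230:330,::-1],(500,500),interpolation=cv2.INTER_CUBIC))
E
```

```text
[0.5139 0.2128 0.2722] [-0.3982  0.6856 -7.12  ] [-0.0263  0.0363  0.0114]
[0.5139 0.2128 0.2722] [-0.3982  0.6856 -7.12  ] [-0.0263  0.0363  0.0114]
[0.5139 0.2128 0.2722] [-0.3982  0.6856 -7.12  ] [-0.0263  0.0363  0.0114]
```

View pics/lift.png

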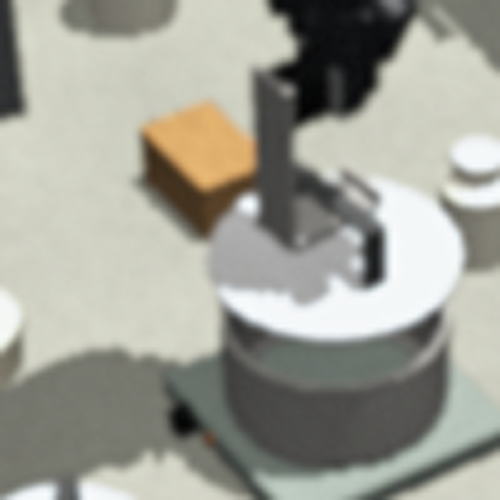

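The lid hangs level on the foot, about 380 g, and is clear of the pot. I'll carry it smoothly to above the rest.

Call:
drive_tool:
  targets:
    - [[-0.003,0,0.001],[0,0,0],255]
    - [[-0.009,0,0.002],[0,0,0],255]
    - [[-0.018,0,0.005],[0,0,0],255]
    - [[-0.032,0,0.008],[0,0,0],255]
    - [[-0.049,0,0.013],[0,0,0],255]
    - [[-0.069,0,0.018],[0,0,0],255]
    - [[-0.088,0,0.023],[0,0,0],255]
    - [[-0.107,0,0.028],[0,0,0],255]
    - [[-0.127,0,0.033],[0,0,0],255]
    - [[-0.146,0,0.038],[0,0,0],255]

```text
time: 7.85
position: [0.5171, 0.0598, 0.2723]
eef_rot: [[-0.273, 0.0, -0.962], [0.962, -0.001, -0.273], [-0.001, -1.0, 0.0]]
contact_force: [-1.0, 0.3, -6.0]
finger_gap: 0.0255
```

Call:
drive_tool:
  targets:
    - [[-0.019,0,0.005],[0,0,0],255]
    - [[-0.039,0,0.01],[0,0,0],255]
    - [[-0.058,0,0.015],[0,0,0],255]
    - [[-0.077,0,0.02],[0,0,0],255]
    - [[-0.097,0,0.025],[0,0,0],255]
    - [[-0.116,0,0.03],[0,0,0],255]
    - [[-0.135,0,0.035],[0,0,0],255]
    - [[-0.155,0,0.04],[0,0,0],255]
    - [[-0.174,0,0.045],[0,0,0],255]
    - [[-0.193,0,0.051],[0,0,0],255]

```text
time: 8.85
position: [0.5204, -0.1396, 0.2723]
eef_rot: [[-0.273, -0.0, -0.962], [0.962, -0.0, -0.273], [-0.0, -1.0, 0.0]]
contact_force: [0.7, -0.2, -5.4]
finger_gap: 0.0253
```

Call:
drive_tool:
  targets:
    - [[-0.019,0,0.005],[0,0,0],255]
    - [[-0.037,0,0.01],[0,0,0],255]
    - [[-0.05,0,0.013],[0,0,0],255]
    - [[-0.06,0,0.016],[0,0,0],255]
    - [[-0.067,0,0.017],[0,0,0],255]
    - [[-0.071,0,0.018],[0,0,0],255]
    - [[-0.074,0,0.019],[0,0,0],255]
    - [[-0.074,0,0.019],[0,0,0],255]
    - [[-0.074,0,0.019],[0,0,0],255]

```text
time: 9.75
position: [0.5231, -0.2135, 0.2722]
eef_rot: [[-0.274, -0.0, -0.962], [0.962, 0.0, -0.274], [0.0, -1.0, -0.0]]
contact_force: [-0.0, 0.1, -5.8]
finger_gap: 0.0252
```

```bash
python3 - <<'E'
from h import *
a=shot('top');b=shot('side');s=ctrl.read_state();print(s['position'],s['finger_gap'],s['contact_force'],s['eef_rot'])
o=np.zeros((400,800,3),np.uint8)
o[:, :400]=cv2.resize(a['pixels'][155:255,360:460,::-1],(400,400),interpolation=cv2.INTER_CUBIC)
o[:, 400:]=cv2.resize(b['pixels'][190:340,290:440,::-1],(400,400),interpolation=cv2.INTER_CUBIC)
cv2.imwrite('pics/over.png',o)
E
```

```text
[ 0.5231 -0.2135  0.2722] 0.025377994689700024 [-0.1738 -0.6231 -5.7955] [[-0.2743 -0.0001 -0.9616]
 [ 0.9616  0.0002 -0.2743]
 [ 0.0002 -1.      0.    ]]
```

View pics/over.png

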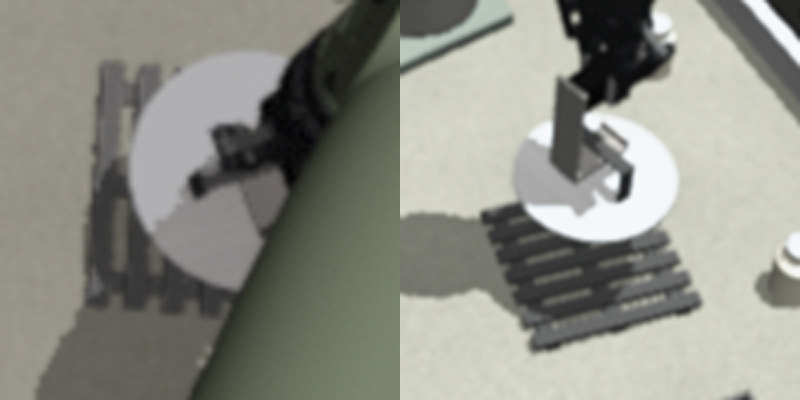

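```bash
python3 - <<'E'
from m import *
b=shot('side');sd=pickle.load(open('side0.pkl','rb'));tp=pickle.load(open('top0.pkl','rb'))
p=med(b,(325,225,400,285),lambda g:g.mean(2)>165,.142);h=cv2.convexHull((p*1000).astype(np.float32));print('lid now side',cv2.minEnclosingCircle(h))
p=med(sd,(265,150,328,208),lambda g:g.mean(2)>185,.099);print('lid start side',cv2.minEnclosingCircle((p*1000).astype(np.float32)))
print('rest side',rect(med(sd,(310,245,410,330),lambda g:cv2.morphologyEx((g.mean(2)<115).astype(np.uint8),cv2.MORPH_CLOSE,np.ones((33,33))),.016)))
E
```

```text
lid now side ((537.51171875, -201.06044006347656), 136.64443969726562)
lid start side ((507.8930358886719, 186.51629638671875), 147.44825744628906)
rest side ((521.272216796875, -223.24462890625), (181.537109375, 180.6745147705078), 83.58721923828125)
```

Rest estimates from the two cameras differ by about 8 mm in y. I'll lower to just above the rest and measure lid against rest in one camera.

Call:
drive_tool:
  targets:
    - [[0,0.004,0],[0,0,0],255]
    - [[0,0.012,0],[0,0,0],255]
    - [[0,0.024,0],[0,0,0],255]
    - [[0,0.038,0],[0,0,0],255]
    - [[0,0.052,0],[0,0,0],255]
    - [[0,0.066,0],[0,0,0],255]
    - [[0,0.08,0],[0,0,0],255]
    - [[0,0.09,0],[0,0,0],255]
    - [[0,0.097,0],[0,0,0],255]
    - [[0,0.1,0],[0,0,0],255]

```text
time: 10.9
position: [0.5226, -0.2138, 0.1712]
eef_rot: [[-0.274, -0.001, -0.962], [0.962, 0.001, -0.274], [0.001, -1.0, 0.001]]
contact_force: [0.4, 0.5, -6.0]
finger_gap: 0.025
```

```bash
python3 - <<'E'
from m import *
b=shot('side');s=ctrl.read_state();print(s['position'],s['contact_force'])
pickle.dump(b,open('b1.pkl','wb'))
u0,v0,k=305,230,5
g=cv2.resize(np.ascontiguousarray(b['pixels'][v0:v0+110,u0:u0+115,::-1]),None,fx=k,fy=k,interpolation=cv2.INTER_CUBIC)
def dr(pts,c): cv2.polylines(g,[np.array([(proj(b,x)-[u0,v0]+.5)*k for x in pts]).round().astype(np.int32)],True,c,1)
x,y,_=s['position'];z=.0422
circ=lambda x,y:[[x+.08*np.cos(t),y+.08*np.sin(t),z] for t in np.linspace(0,6.28,60)]
dr(circ(x,y),(0,0,255));dr(circ(x-.002,y-.006),(0,200,0))
def sq(cx,cy):
    a=np.radians(-6.4);R=np.array([[np.cos(a),-np.sin(a)],[np.sin(a),np.cos(a)]]);return [list(R@[i*.09,j*.09]+[cx,cy])+[.016] for i,j in((1,1),(1,-1),(-1,-1),(-1,1))]
dr(sq(.5243,-.2130),(0,0,255));dr(sq(.5223,-.219),(0,200,0))
cv2.imwrite('pics/low.png',g)
E
```

```text
[ 0.5227 -0.2138  0.1713] [-0.4535  0.1982 -6.097 ]
```

View pics/low.png

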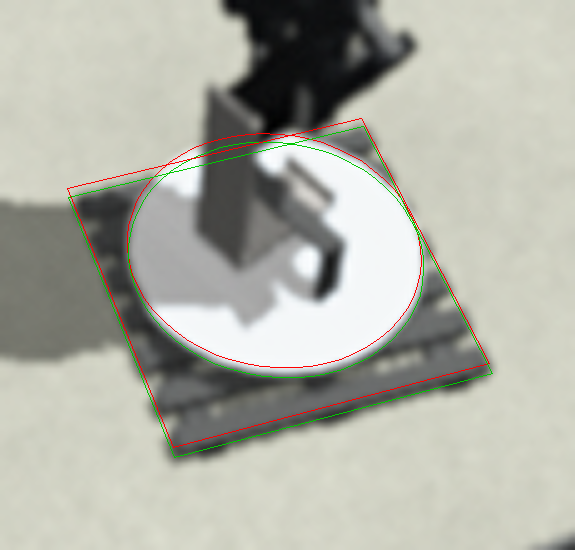

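The green model fits both the lid and the rest in the same camera, so the lid is centred to about 2 mm. I'll set it down gently.

Call:
drive_tool:
  targets:
    - [[0,0.003,0],[0,0,0],255]
    - [[0,0.006,0],[0,0,0],255]
    - [[0,0.008,0],[0,0,0],255]
    - [[0,0.0095,0],[0,0,0],255]
    - [[0,0.011,0],[0,0,0],255]
    - [[0,0.012,0],[0,0,0],255]
    - [[0,0.013,0],[0,0,0],255]
    - [[0,0.014,0],[0,0,0],255]
    - [[0,0.015,0],[0,0,0],255]
    - [[0,0.016,0],[0,0,0],255]

```text
time: 11.95
position: [0.5236, -0.2143, 0.1568]
eef_rot: [[-0.274, 0.001, -0.962], [0.962, -0.001, -0.274], [-0.001, -1.0, -0.001]]
contact_force: [-1.0, 0.1, -1.8]
finger_gap: 0.0252
```

Call:
drive_tool:
  targets:
    - [[0,0.001,0],[0,0,0],255]
    - [[0,0.002,0],[0,0,0],255]
    - [[0,0.004,0],[0,0,0],255]
    - [[0,0.004,0],[0,0,0],255]

```text
time: 12.35
position: [0.5229, -0.2139, 0.152]
eef_rot: [[-0.274, -0.0, -0.962], [0.962, 0.0, -0.274], [0.0, -1.0, 0.0]]
contact_force: [0.2, -0.8, -2.1]
finger_gap: 0.0254
```

Call:
drive_tool:
  targets:
    - [[0,0.003,0],[0,0,0],255]
    - [[0,0.007,0],[0,0,0],255]
    - [[0,0.01,0],[0,0,0],255]
    - [[0,0.011,0],[0,0,0],255]
    - [[0,0.011,0],[0,0,0],255]

```text
time: 12.85
position: [0.5228, -0.2139, 0.1409]
eef_rot: [[-0.274, -0.001, -0.962], [0.962, 0.0, -0.274], [0.0, -1.0, 0.0]]
contact_force: [0.1, 0.4, -1.8]
finger_gap: 0.0251
```

Call:
drive_tool:
  targets:
    - [[0,0,0.005],[0,0,0],255]
    - [[0,0,0.015],[0,0,0],255]
    - [[0,0,0.027],[0,0,0],255]
    - [[0,0,0.04],[0,0,0],255]
    - [[0,0,0.053],[0,0,0],255]
    - [[0,0,0.066],[0,0,0],255]
    - [[0,0,0.08],[0,0,0],255]
    - [[0,0,0.095],[0,0,0],255]
    - [[0,0,0.105],[0,0,0],255]
    - [[0,0,0.11],[0,0,0],255]

```text
time: 13.85
position: [0.416, -0.2444, 0.1413]
eef_rot: [[-0.273, -0.0, -0.962], [0.962, 0.0, -0.273], [0.0, -1.0, 0.0]]
contact_force: [0.7, 0.2, -2.5]
finger_gap: 0.0254
```

Unhooked and clear. I'll take the lifter to bare table.

Call:
drive_tool:
  targets:
    - [[0,-0.015,0],[0,0,0],255]
    - [[0,-0.04,0],[0,0,0],255]
    - [[0.02,-0.05,-0.006],[0,0,0],255]
    - [[0.05,-0.05,-0.015],[0,0,0],255]
    - [[0.085,-0.05,-0.026],[0,0,0],255]
    - [[0.12,-0.05,-0.037],[0,0,0],255]
    - [[0.155,-0.05,-0.048],[0,0,0],255]
    - [[0.185,-0.05,-0.057],[0,0,0],255]
    - [[0.2,-0.05,-0.061],[0,0,0],255]
    - [[0.205,-0.05,-0.0625],[0,0,0],255]

```text
time: 14.85
position: [0.4211, -0.0283, 0.1913]
eef_rot: [[-0.276, 0.0, -0.961], [0.961, 0.0, -0.276], [0.0, -1.0, -0.0]]
contact_force: [0.7, -0.4, -2.1]
finger_gap: 0.0257
```

Call:
drive_tool:
  targets:
    - [[0,0.01,0],[0,0,0],255]
    - [[0,0.03,0],[0,0,0],255]
    - [[0,0.055,0],[0,0,0],255]
    - [[0,0.075,0],[0,0,0],255]
    - [[0,0.085,0],[0,0,0],255]
    - [[0,0.089,0],[0,0,0],255]
    - [[0,0.092,0],[0,0,0],255]
    - [[0,0.093,0],[0,0,0],255]
    - [[0,0.094,0],[0,0,0],255]
    - [[0,0.094,0],[0,0,0],255]

```text
time: 15.85
position: [0.4217, -0.0299, 0.0976]
eef_rot: [[-0.274, 0.001, -0.962], [0.962, -0.0, -0.274], [-0.001, -1.0, -0.001]]
contact_force: [-1.1, 0.2, -2.1]
finger_gap: 0.0254
```

```bash
python3 - <<'E'
from h import *
b=shot('side');s=ctrl.read_state();print(s['position'],s['contact_force'])
cv2.imwrite('pics/set.png',cv2.resize(b['pixels'][140:340,220:420,::-1],(600,600),interpolation=cv2.INTER_CUBIC))
E
```

```text
[ 0.4216 -0.0299  0.0976] [ 0.8257 -1.3202 -2.0339]
```

Call:
drive_tool:
  targets:
    - [[0,0.0005,0],[0,0,0],255]
    - [[0,0.001,0],[0,0,0],255]
    - [[0,0.0015,0],[0,0,0],255]
    - [[0,0.0015,0],[0,0,0],255]

```text
time: 16.3
position: [0.4214, -0.0298, 0.096]
eef_rot: [[-0.274, 0.0, -0.962], [0.962, -0.0, -0.274], [-0.0, -1.0, -0.0]]
contact_force: [-1.3, 0.3, 2.7]
finger_gap: 0.0252
```

The lifter is on the table. I'll release it and retreat straight up.

Call:
drive_tool:
  targets:
    - [[0,0,0],[0,0,0],200]
    - [[0,0,0],[0,0,0],100]
    - [[0,0,0],[0,0,0],0]
    - [[0,0,0],[0,0,0],0]
    - [[0,0,0],[0,0,0],0]
    - [[0,0,0],[0,0,0],0]
    - [[0,0,0],[0,0,0],0]
    - [[0,0,0],[0,0,0],0]
  newtons: 20

```text
time: 17.1
position: [0.4213, -0.0299, 0.0957]
eef_rot: [[-0.274, -0.0, -0.962], [0.962, 0.0, -0.274], [0.0, -1.0, 0.0]]
contact_force: [0.1, -0.3, -0.7]
finger_gap: 0.0855
```

Call:
drive_tool:
  targets:
    - [[0,-0.01,0],[0,0,0],0]
    - [[0,-0.03,0],[0,0,0],0]
    - [[0,-0.06,0],[0,0,0],0]
    - [[0,-0.09,0],[0,0,0],0]
    - [[0,-0.12,0],[0,0,0],0]
    - [[0,-0.15,0.02],[0,0,0],0]
    - [[0,-0.18,0.05],[0,0,0],0]
    - [[0,-0.19,0.08],[0,0,0],0]
    - [[0,-0.19,0.1],[0,0,0],0]
    - [[0,-0.19,0.1],[0,0,0],0]

```text
time: 18.1
position: [0.3234, -0.0573, 0.2867]
eef_rot: [[-0.272, 0.001, -0.962], [0.962, -0.001, -0.272], [-0.001, -1.0, -0.001]]
contact_force: [0.1, 0.5, 0.4]
finger_gap: 0.0854
```

```bash
python3 - <<'E'
from h import *
b=shot('side');s=ctrl.read_state();print(s['time'],s['position'],s['contact_force'],s['finger_gap'])
cv2.imwrite('pics/final.png',cv2.resize(b['pixels'][120:330,210:450,::-1],(686,600),interpolation=cv2.INTER_CUBIC))
E
```

```text
18.15 [ 0.3247 -0.0573  0.2866] [ 0.381  -0.6438  0.1106] 0.08545077812113698
```

View pics/final.png

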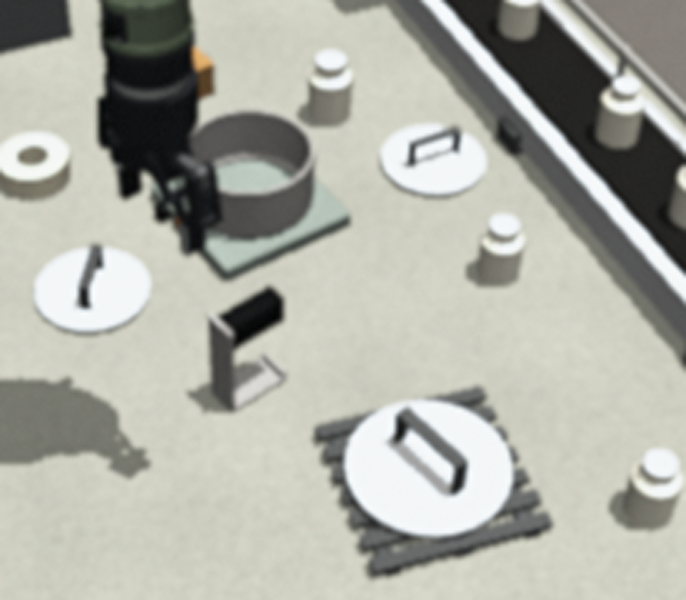

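The lid lies flat and centred on the rest (430,467). The lifter stands upright (245,350), and the bystanders look undisturbed. Handing in.

```bash
python3 -c "
from h import *
print(ctrl.finish_job())"
```

```text
the job is handed in; nothing more can be done
None
```

The job is done and handed in at about 18 s of the 69 s allowed. I lifted the lid off the pot with the C-shaped lifter and carried it level to the slatted rest. There I set it down slowly, unhooked the lifter and stood it upright on bare table near (0.42, -0.03).

**Lid:** the side camera showed it centred on the rest to about 2 mm just before set-down. The final picture shows it lying flat and centred.

**Lifter:** it stands upright. The gripper is open and clear of it, and the wrist force reads close to zero.

**Bystanders:** those in the final picture look where they were. The spatula was outside that picture, so I did not check it at the end.

**Disagreement:** the two cameras differed by about 6–10 mm in y for the rest. I settled this by comparing lid and rest in the side camera alone.

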